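# Find the full ballast tin by feel

## Task

Close the lid of the wooden stock box. Of the three identical closed tins, two are nearly empty and one is full of ballast: heft them to find out which is which, stand the two light ones side by side, upright and fully supported, on the closed lid of the box, and last pick up the heavy one and hold it up in the gripper, level and at least 15 cm above the worktop. The program finishes while still holding it there; leave the bottles and the track rubber alone.

Things in the scene. Friction and masses are not known exactly. Their poses are not given: they have to be found in the camera images.
- stock_box: plywood stock box, 150 x 70 mm and 41 mm high with its lid shut, fixed to the worktop; origin at the centre of its underside, x along its 150 mm length, z up. The lid hinges along the long side at its -y, which is the side away from the robot; the free edge is at +y, towards the robot. The box and tins stand in a trough about 0.19 m deep, between a front board some 42 mm high and the edge of the rail deck behind, about as high
- lid_stand (a point): middle of the top face of the box's lid as it lies when shut, 41 mm above the worktop; axes as the box. The flat lid is 150 mm along x and 67 mm along y, 4 mm thick; the two light tins belong on it, with room for both along x
- lid_hinge (a point): middle of the lid's hinge line, 37 mm above the worktop, on the far side of the box, 34 mm from the box's middle; its x axis is the hinge line. The lid reaches 69 mm from it to its free edge
- stock_box_lid (a joint): opening angle of the stock box lid in rad: 0 is shut, it starts half open (0.45 to 1.0) leaning over the box and stays where it is left; pushing down on its upper face, with about 1 to 2 N, shuts it
- tin_a_mid (a point): centre of a round closed tin, 54 mm across and 22 mm high, light grey with a tan lid and a paper label (the lid is fixed and does not come off). Three such tins look exactly alike and stand in a random order; two weigh 0.10 to 0.14 kg and one, full of ballast, 0.40 to 0.50 kg, which only lifting tells. z points up through the lid; the centre is 11 mm above whatever it stands on
- tin_b_mid (a point): centre of a round closed tin, 54 mm across and 22 mm high, light grey with a tan lid and a paper label (the lid is fixed and does not come off). Three such tins look exactly alike and stand in a random order; two weigh 0.10 to 0.14 kg and one, full of ballast, 0.40 to 0.50 kg, which only lifting tells. z points up through the lid; the centre is 11 mm above whatever it stands on
- tin_c_mid (a point): centre of a round closed tin, 54 mm across and 22 mm high, light grey with a tan lid and a paper label (the lid is fixed and does not come off). Three such tins look exactly alike and stand in a random order; two weigh 0.10 to 0.14 kg and one, full of ballast, 0.40 to 0.50 kg, which only lifting tells. z points up through the lid; the centre is 11 mm above whatever it stands on
- oil_bottle: small cream oil bottle with a red spout, 25 mm across, 85 mm high; bystander, loose, to be left alone; origin at the centre of its underside
- glue_bottle: white glue bottle with a blue cap, 32 mm across, 83 mm high; bystander, loose, to be left alone; origin at the centre of its underside
- track_rubber: brown track cleaning rubber, 23 x 52 x 13 mm; bystander, loose, to be left alone; origin at the centre of its underside

How it is judged (in metres and radians):
On the way, in this order (a step that is already met when the one before it is completed fails the run):
1. the lid of the stock box is shut (value of joint stock_box_lid below 0.06 rad), for 0.2 s.
2. both light tins stand on the closed lid, let go (value of joint stock_box_lid below 0.06 rad and (((x of tin_b_mid in the frame of stock_box between -0.066 and 0.066 m and y of tin_b_mid in the frame of stock_box between -0.028 and 0.028 m and z of tin_b_mid in the frame of stock_box between 0.046 and 0.06 m and angle between tin_b_mid's own z axis and vertical below 0.12 rad and contact force between tin_b and stock_box between 0.3 and 2.2 N and contact force between tin_b and the fingers below 0.1 N and linear speed of tin_b below 0.03 m/s) and (x of tin_c_mid in the frame of stock_box between -0.066 and 0.066 m and y of tin_c_mid in the frame of stock_box between -0.028 and 0.028 m and z of tin_c_mid in the frame of stock_box between 0.046 and 0.06 m and angle between tin_c_mid's own z axis and vertical below 0.12 rad and contact force between tin_c and stock_box between 0.3 and 2.2 N and contact force between tin_c and the fingers below 0.1 N and linear speed of tin_c below 0.03 m/s)) or ((x of tin_a_mid in the frame of stock_box between -0.066 and 0.066 m and y of tin_a_mid in the frame of stock_box between -0.028 and 0.028 m and z of tin_a_mid in the frame of stock_box between 0.046 and 0.06 m and angle between tin_a_mid's own z axis and vertical below 0.12 rad and contact force between tin_a and stock_box between 0.3 and 2.2 N and contact force between tin_a and the fingers below 0.1 N and linear speed of tin_a below 0.03 m/s) and (x of tin_c_mid in the frame of stock_box between -0.066 and 0.066 m and y of tin_c_mid in the frame of stock_box between -0.028 and 0.028 m and z of tin_c_mid in the frame of stock_box between 0.046 and 0.06 m and angle between tin_c_mid's own z axis and vertical below 0.12 rad and contact force between tin_c and stock_box between 0.3 and 2.2 N and contact force between tin_c and the fingers below 0.1 N and linear speed of tin_c below 0.03 m/s)) or ((x of tin_a_mid in the frame of stock_box between -0.066 and 0.066 m and y of tin_a_mid in the frame of stock_box between -0.028 and 0.028 m and z of tin_a_mid in the frame of stock_box between 0.046 and 0.06 m and angle between tin_a_mid's own z axis and vertical below 0.12 rad and contact force between tin_a and stock_box between 0.3 and 2.2 N and contact force between tin_a and the fingers below 0.1 N and linear speed of tin_a below 0.03 m/s) and (x of tin_b_mid in the frame of stock_box between -0.066 and 0.066 m and y of tin_b_mid in the frame of stock_box between -0.028 and 0.028 m and z of tin_b_mid in the frame of stock_box between 0.046 and 0.06 m and angle between tin_b_mid's own z axis and vertical below 0.12 rad and contact force between tin_b and stock_box between 0.3 and 2.2 N and contact force between tin_b and the fingers below 0.1 N and linear speed of tin_b below 0.03 m/s)))), for 0.2 s.
At the end, for the whole second after the job is handed in: Box lid shut (within 0.06 rad); two light tins (under 2.2 N each) upright, still, let go on it, centres within 66 mm of its middle along the box, 28 mm across; heavy tin held still by the fingers alone, level within 0.35 rad, its centre 145 mm or more above the worktop (value of joint stock_box_lid below 0.06 rad and (((x of tin_b_mid in the frame of stock_box between -0.066 and 0.066 m and y of tin_b_mid in the frame of stock_box between -0.028 and 0.028 m and z of tin_b_mid in the frame of stock_box between 0.046 and 0.06 m and angle between tin_b_mid's own z axis and vertical below 0.12 rad and contact force between tin_b and stock_box between 0.3 and 2.2 N and contact force between tin_b and the fingers below 0.1 N and linear speed of tin_b below 0.03 m/s) and (x of tin_c_mid in the frame of stock_box between -0.066 and 0.066 m and y of tin_c_mid in the frame of stock_box between -0.028 and 0.028 m and z of tin_c_mid in the frame of stock_box between 0.046 and 0.06 m and angle between tin_c_mid's own z axis and vertical below 0.12 rad and contact force between tin_c and stock_box between 0.3 and 2.2 N and contact force between tin_c and the fingers below 0.1 N and linear speed of tin_c below 0.03 m/s) and height (world z) of tin_a_mid above 0.145 m and angle between tin_a_mid's own z axis and vertical below 0.35 rad and contact force between tin_a and the fingers above 1 N and contact force between tin_a and stock_box below 0.1 N and linear speed of tin_a below 0.05 m/s) or ((x of tin_a_mid in the frame of stock_box between -0.066 and 0.066 m and y of tin_a_mid in the frame of stock_box between -0.028 and 0.028 m and z of tin_a_mid in the frame of stock_box between 0.046 and 0.06 m and angle between tin_a_mid's own z axis and vertical below 0.12 rad and contact force between tin_a and stock_box between 0.3 and 2.2 N and contact force between tin_a and the fingers below 0.1 N and linear speed of tin_a below 0.03 m/s) and (x of tin_c_mid in the frame of stock_box between -0.066 and 0.066 m and y of tin_c_mid in the frame of stock_box between -0.028 and 0.028 m and z of tin_c_mid in the frame of stock_box between 0.046 and 0.06 m and angle between tin_c_mid's own z axis and vertical below 0.12 rad and contact force between tin_c and stock_box between 0.3 and 2.2 N and contact force between tin_c and the fingers below 0.1 N and linear speed of tin_c below 0.03 m/s) and height (world z) of tin_b_mid above 0.145 m and angle between tin_b_mid's own z axis and vertical below 0.35 rad and contact force between tin_b and the fingers above 1 N and contact force between tin_b and stock_box below 0.1 N and linear speed of tin_b below 0.05 m/s) or ((x of tin_a_mid in the frame of stock_box between -0.066 and 0.066 m and y of tin_a_mid in the frame of stock_box between -0.028 and 0.028 m and z of tin_a_mid in the frame of stock_box between 0.046 and 0.06 m and angle between tin_a_mid's own z axis and vertical below 0.12 rad and contact force between tin_a and stock_box between 0.3 and 2.2 N and contact force between tin_a and the fingers below 0.1 N and linear speed of tin_a below 0.03 m/s) and (x of tin_b_mid in the frame of stock_box between -0.066 and 0.066 m and y of tin_b_mid in the frame of stock_box between -0.028 and 0.028 m and z of tin_b_mid in the frame of stock_box between 0.046 and 0.06 m and angle between tin_b_mid's own z axis and vertical below 0.12 rad and contact force between tin_b and stock_box between 0.3 and 2.2 N and contact force between tin_b and the fingers below 0.1 N and linear speed of tin_b below 0.03 m/s) and height (world z) of tin_c_mid above 0.145 m and angle between tin_c_mid's own z axis and vertical below 0.35 rad and contact force between tin_c and the fingers above 1 N and contact force between tin_c and stock_box below 0.1 N and linear speed of tin_c below 0.05 m/s))); the arm keeps its last pose, push and grip.
It fails at once if a bottle or the track rubber is shoved by more than 30 mm or knocked over (distance of any of oil_bottle, glue_bottle, track_rubber from where it was at the start of the episode above 0.03 m or angle between any of oil_bottle, glue_bottle's own z axis and vertical above 0.5 rad).
It also fails if it takes over 72 s, if anything falls off the work surface, if the arm or the gripper's body presses on something with over 40 N, if the wrist force passes 120 N, or if a joint passes its speed limit or range.

## Robot

A 6-joint arm with a two-finger parallel gripper is mounted at the origin on a cart in front of the work surface, level with it; the furniture and walls round the work are solid. World frame = base frame: x ahead of the robot, y to its left, z up, the work surface at z = 0. Lengths are in mm, angles in rad, forces in N, time in s.
With the tool pointing down it reaches from about 425 to 950 mm from the base axis. Payload 3.5 kg.
Tool frame: the origin (TCP) lies at the very end of the fingers, on their centre line; the grasp point (between the pads) lies 19 mm behind it; z points along the fingers, y is the line along which they close (so a half turn about z gives the same grasp; the last joint's range is limited). The gripper opens to 85 mm and grips with 20 to 120 N. Pads are 22 mm wide; open, the fingers measure 114 mm over their backs; the gripper's body (76 mm by 85 mm) begins 54 mm behind the grasp point. The pads swing forward as they close: fully open they stand 13 mm farther back than shut.
Start: joints at [1.133, 0.286, 1.577, -0, 1.279, -0.15], TCP at [191.558, 647.234, 231.325] pointing down, gripper open.
Joint ranges: [-2.77, 2.77], [-0.9, 2.22], [0.21, 2.48], [-1.53, 4.67], [0.24, 2.81], [-2.84, 2.84]. Speed limits (rad/s): [2.79, 2.79, 3.14, 3.14, 3.14, 3.14].

## Interface

Orientations are given as a 3x3 rotation matrix whose columns are the frame's x, y, z axes.
In Python, from station import ctrl gives the robot as it stands.
- The arm moves only by the shell command python3 -m jog 'ROWS' [FORCE]. ROWS is JSON, a list of rows, each an object with "translation": the shift along the tool's x, y, z in units of 20 mm (1.0 is 20 mm), a list of three; "delta_rot": the turn, a rotation vector about the tool's x, y, z in units of 5 degrees (1.0 is 5 degrees), a list of three; "fingers": the gripper's target within -1 to 1 (shut at 1, half-way at 0, fully open at -1). A call has 1 to 10 rows; each row shifts and turns the commanded pose from where the row before left it, along the tool's axes as they then stand; what a row does not reach is not made up. A row lasts 1/12 s, in which the tool goes at most 41.7 mm and 7.16 degrees, less where a joint would pass 70% of its speed; a pose out of reach is approached as far as the arm can. A call with a number of a shift or a turn outside -1 to 1 is refused whole. A call with a gripper value outside its range is refused whole. The fingers move at their own pace and stop on an object; FORCE is the grip in N (left out, the last holds). Time passes only in rows, so rows that do not move let the fingers close. It gives the time, the measured TCP pose, the force, the opening and the grip force at its end, in the units of the state.
- ctrl.read_state(): the state, without advancing time (a new reading comes with each control period).
- ctrl.grab_frame(name): name is "side" or "top"; returns a dict with "pixels" (400x640x3 uint8, red, green, blue), "mtx" (3x3 intrinsics, pixels), "T" (4x4, takes a point from camera to world coordinates). Camera axes: x right, y down, z forward; pixel columns grow to the right and rows downward; lengths in mm; the calibration is good to about 2 mm. A picture is of the moment at which its call begins. There is no depth.
- ctrl.hand_in(): hands the job in; it is judged then, once.
The state is a dict: "clock": time; "joints": joint angles; "qd": joint speeds; "joint_efforts": joint torques, N m; "ee_pos": TCP position; "ee_rot": TCP orientation; "ft_force": force on the tool from outside, world axes, zero at the start; "ft_torque": the same for the moment, N m; "gripper_width": opening from 0.0 (shut) to 1.0 (fully open); "gripper_force": force on a finger pad.
Only numpy, scipy, OpenCV 4.12 (cv2) and the standard library are available. Lean on these libraries where they do the work, as an engineer would, in place of code of your own. Each camera call takes 0.05 s, during which the arm holds its last target. There are 200 camera calls.

## Working session

There is one attempt and no reset: what is moved stays moved. The work goes in short steps, Python scripts to look and compute and a shell command to move; the robot and the scene stay as the last step left them, time stands still between calls to the robot, and variables do not carry over. Pictures are saved under pics/ and viewed, at most 10 in all, crops included, and the job is handed in when it is done.

```bash
mkdir -p pics; ls; python3 - <<'E'
from station import ctrl
import cv2
for n in("top","side"):
    f=ctrl.grab_frame(n); cv2.imwrite(f"pics/{n}0.png",f["pixels"][:,:,::-1]); print(n,f["mtx"].tolist(),f["T"].round(3).tolist())
s=ctrl.read_state()
for k in s: print(k,s[k])
E
```

```text
pics
top [[371.0877725023122, 0.0, 320.2128772971823], [0.0, 371.0877725023122, 196.08350951927108], [0.0, 0.0, 1.0]] [[0.024, -0.987, 0.162, 312.751], [-1.0, -0.022, 0.011, -15.8], [-0.007, -0.162, -0.987, 1338.029], [0.0, 0.0, 0.0, 1.0]]
side [[361.95522174457506, 0.0, 319.6391981085689], [0.0, 361.95522174457506, 198.5999478616592], [0.0, 0.0, 1.0]] [[0.981, -0.102, 0.166, 303.959], [-0.195, -0.46, 0.866, -1089.264], [-0.012, -0.882, -0.471, 665.089], [0.0, 0.0, 0.0, 1.0]]
clock 0.1
joints [ 1.13299554e+00  2.87093319e-01  1.57803856e+00  2.01829658e-05
  1.27861653e+00 -1.50022317e-01]
qd [ 0.00032638 -0.00170951 -0.00275049  0.00071219  0.00034243 -0.00090782]
joint_efforts [ 8.93316992e-04 -4.07294762e+01 -2.93699563e+01 -1.48872205e-04
  3.37775724e-03 -1.14121661e-06]
ee_pos [191.30450712 646.69776412 230.07036962]
ee_rot [[-9.58874948e-01  2.83827354e-01 -9.31432008e-04]
 [ 2.83828677e-01  9.58873037e-01 -1.94423891e-03]
 [ 3.41296852e-04 -2.12864910e-03 -9.99997676e-01]]
ft_force [-0.26877935 -0.14249232 -0.65016306]
ft_torque [ 0.02816067  0.02528108 -0.01758297]
gripper_force 0.0
gripper_width 1.0009036032879675
```

View pics/top0.png

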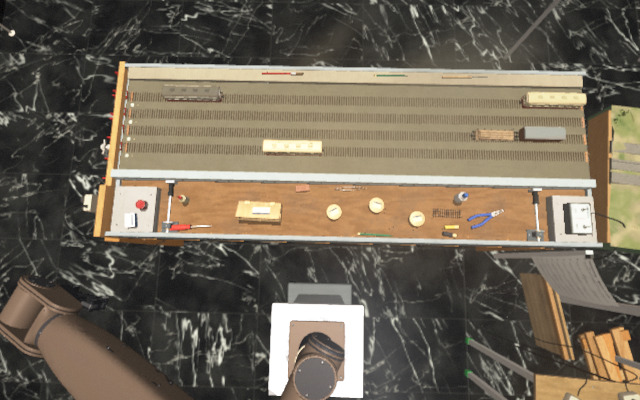

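View pics/side0.png

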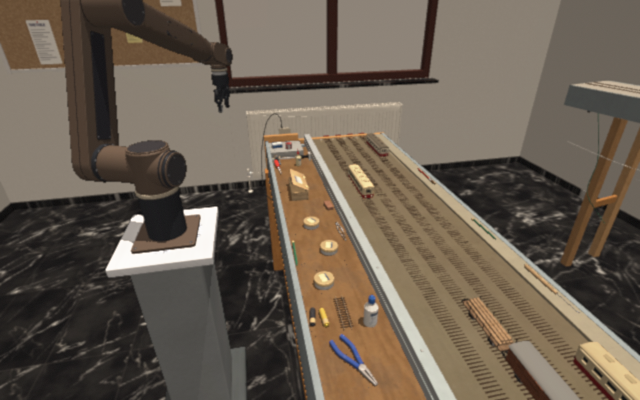

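The top view shows the box near (259,211) and the tins near (334,212), (376,205) and (417,218). The bottles are at (182,200) and (461,198), and the rubber at (302,188). I'll enlarge these.

```bash
python3 - <<'E'
import cv2
a=cv2.imread("pics/top0.png")[170:245,225:445]; b=cv2.imread("pics/side0.png")[160:295,270:390]
cv2.imwrite("pics/tc.png",cv2.resize(a[:,:130],None,fx=6,fy=6,interpolation=cv2.INTER_CUBIC))
cv2.imwrite("pics/sc.png",cv2.resize(b,None,fx=4.4,fy=4.4,interpolation=cv2.INTER_CUBIC))
E
```

```text
(no output)
```

View pics/tc.png

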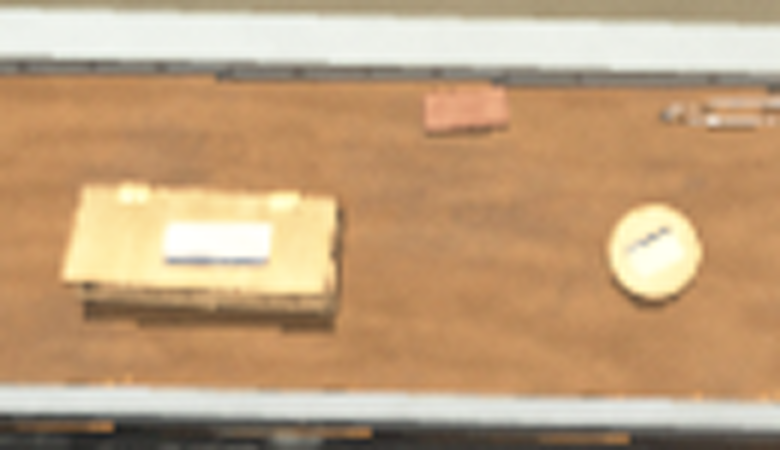

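View pics/sc.png

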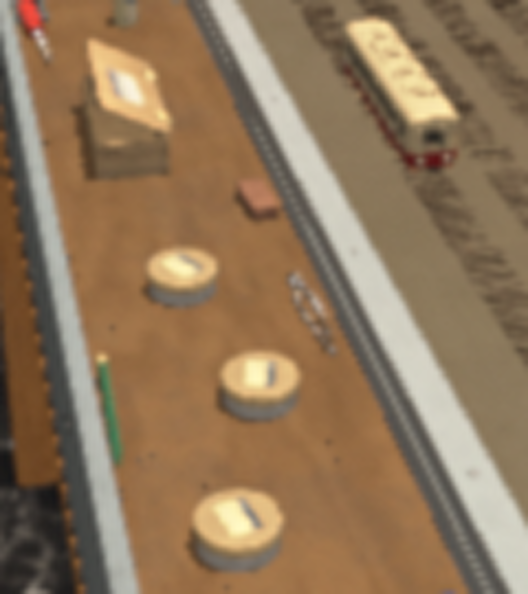

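The crops show the lid half open. Its hinge corners are at about (239,201) and (281,203) in the top view. Tin lids are centred near (311,221), (329,246) and (324,278) in the side view. Next step is to triangulate.

```bash
cat > geo.py <<'E'
import numpy as np, cv2
def ray(f,u,v):
    d=f["T"][:3,:3]@np.linalg.solve(f["mtx"],[u,v,1.]); return f["T"][:3,3],d
def atz(f,u,v,z):
    o,d=ray(f,u,v); return o+d*(z-o[2])/d[2]
def tri(fa,a,fb,b):
    oa,da=ray(fa,*a); ob,db=ray(fb,*b)
    s=np.linalg.lstsq(np.c_[da,-db],ob-oa,rcond=None)[0]; p,q=oa+s[0]*da,ob+s[1]*db
    return (p+q)/2,np.linalg.norm(p-q)
def blob(f,u,v,r=14):
    im=f["pixels"].astype(int); w=im[v-r:v+r,u-r:u+r]
    m=((w[:,:,0]>190)&(w[:,:,1]>150)).astype(np.uint8)
    n,l,s,c=cv2.connectedComponentsWithStats(m); k=1+np.argmax(s[1:,4]); 
    x,y,W,H,A=s[k]; return (u-r+x+(W-1)/2,v-r+y+(H-1)/2),(W,H,A)
E
python3 - <<'E'
from station import ctrl
from geo import *
t=ctrl.grab_frame("top"); s=ctrl.grab_frame("side")
np.set_printoptions(precision=1,suppress=True)
for a,b in zip([(334,212),(376,205),(417,218)],[(311,221),(329,246),(324,278)]):
    ca,ia=blob(t,*a); cb,ib=blob(s,*b)
    print(ca,ia,cb,ib,"top@22",atz(t,*ca,22),"tri eye",tri(t,ca,s,b))
P=lambda x,y:(225+x/6,170+y/6); Q=lambda x,y:(270+x/4.4,160+y/4.4)
for n,p in dict(hL=(85,187),hR=(338,198)).items(): print(n,atz(t,*P(*p),39))
print("base corners @0",atz(t,*P(85,317),0),atz(t,*P(333,327),0))
print("freeL",tri(t,P(65,282),s,Q(88,40)),"freeR",tri(t,P(333,293),s,Q(88,84)))
print("hR tri",tri(t,P(338,198),s,Q(168,130)),"hL tri",tri(t,P(85,187),s,Q(155,72)))
print("front board top inner",atz(t,*P(390,390),42),"deck",atz(t,*P(390,65),42))
for n,p,z in [("oil",(182,200),40),("glue",(461,198),40),("rubber",(302,188),13)]: print(n,atz(t,*p,z))
E
```

```text
(np.float64(333.5), np.float64(211.5)) (np.int32(16), np.int32(16), np.int32(197)) (np.float64(311.0), np.float64(220.5)) (np.int32(15), np.int32(8), np.int32(96)) top@22 [473.7 -50.   22. ] tri eye (array([473.2, -50. ,  17.5]), np.float64(2.1731257798009036))
(np.float64(377.0), np.float64(204.5)) (np.int32(17), np.int32(16), np.int32(202)) (np.float64(329.0), np.float64(244.5)) (np.int32(17), np.int32(10), np.int32(133)) top@22 [ 502.5 -205.1   22. ] tri eye (array([ 501.7, -205.5,   18. ]), np.float64(2.6876156846222123))
(np.float64(417.5), np.float64(218.5)) (np.int32(18), np.int32(16), np.int32(204)) (np.float64(323.5), np.float64(277.5)) (np.int32(20), np.int32(14), np.int32(201)) top@22 [ 455.5 -348.7   22. ] tri eye (array([ 455.2, -349. ,   20.6]), np.float64(0.9504445225029138))
hL [500.8 285.3  39. ]
hR [497.6 135.5  39. ]
base corners @0 [427.3 289.7   0. ] [424.7 139.9   0. ]
freeL (array([442.8, 286.3,  69.9]), np.float64(3.4978900817408687)) freeR (array([431. , 129.5,  98. ]), np.float64(9.01969882279741))
hR tri (array([495.7, 135. ,  44.2]), np.float64(2.4637665129398134)) hL tri (array([504.7, 287.3,  30. ]), np.float64(5.119432497544367))
front board top inner [385.4 100.4  42. ] deck [577.7 107.5  42. ]
oil [500.2 488.5  40. ]
glue [ 529.9 -498.8   40. ]
rubber [558.1  65.7  13. ]
```

Box: centre about (462,212), hinge line at x≈499, within 0.02 rad of square to the world. The measured length of 150 mm agrees with the spec. First I turn the tool so that y points along world +x, and shut the fingers.

```bash
python3 -m jog '[{"translation":[0,0,0],"delta_rot":[0,0,1],"fingers":1},{"translation":[0,0,0],"delta_rot":[0,0,1],"fingers":1},{"translation":[0,0,0],"delta_rot":[0,0,1],"fingers":1},{"translation":[0,0,0],"delta_rot":[0,0,1],"fingers":1},{"translation":[0,0,0],"delta_rot":[0,0,1],"fingers":1},{"translation":[0,0,0],"delta_rot":[0,0,1],"fingers":1},{"translation":[0,0,0],"delta_rot":[0,0,1],"fingers":1},{"translation":[0,0,0],"delta_rot":[0,0,1],"fingers":1},{"translation":[0,0,0],"delta_rot":[0,0,1],"fingers":1},{"translation":[0,0,0],"delta_rot":[0,0,1],"fingers":1}]' 30; python3 -m jog '[{"translation":[0,0,0],"delta_rot":[0,0,1],"fingers":1},{"translation":[0,0,0],"delta_rot":[0,0,1],"fingers":1},{"translation":[0,0,0],"delta_rot":[0,0,1],"fingers":1},{"translation":[0,0,0],"delta_rot":[0,0,1],"fingers":1},{"translation":[0,0,0],"delta_rot":[0,0,0.7],"fingers":1},{"translation":[0,0,0],"delta_rot":[0,0,0],"fingers":1}]'
```

```text
clock: 1.03
ee_pos: [191.5, 647.1, 230.9]
ee_rot: [[-0.395, 0.919, -0.0], [0.919, 0.395, -0.001], [-0.0, -0.001, -1.0]]
ft_force: [0.2, 0.2, -0.9]
gripper_width: -0.001
gripper_force: 0.0
clock: 1.53
ee_pos: [191.5, 647.1, 230.9]
ee_rot: [[0.001, 1.0, -0.0], [1.0, -0.001, -0.001], [-0.001, -0.0, -1.0]]
ft_force: [-1.0, -0.2, 0.6]
gripper_width: 0.003
gripper_force: 0.0
```

```bash
python3 -m jog '[{"translation":[-1,0.6,0],"delta_rot":[0,0,0],"fingers":1},{"translation":[-1,0.6,0],"delta_rot":[0,0,0],"fingers":1},{"translation":[-1,0.6,0],"delta_rot":[0,0,0],"fingers":1},{"translation":[-1,0.6,0],"delta_rot":[0,0,0],"fingers":1},{"translation":[-1,0.6,0],"delta_rot":[0,0,0],"fingers":1},{"translation":[-1,0.6,0],"delta_rot":[0,0,0],"fingers":1},{"translation":[-1,0.6,0],"delta_rot":[0,0,0],"fingers":1},{"translation":[-1,0.6,0],"delta_rot":[0,0,0],"fingers":1},{"translation":[-1,0.6,0],"delta_rot":[0,0,0],"fingers":1},{"translation":[-1,0.6,0],"delta_rot":[0,0,0],"fingers":1}]'; python3 -m jog '[{"translation":[-1,0.6,0],"delta_rot":[0,0,0],"fingers":1},{"translation":[-1,0.6,0],"delta_rot":[0,0,0],"fingers":1},{"translation":[-1,0.6,0],"delta_rot":[0,0,0],"fingers":1},{"translation":[-1,0.6,0],"delta_rot":[0,0,0],"fingers":1},{"translation":[-1,0.6,0],"delta_rot":[0,0,0],"fingers":1},{"translation":[-1,0.6,0],"delta_rot":[0,0,0],"fingers":1},{"translation":[-1,0.6,0],"delta_rot":[0,0,0],"fingers":1},{"translation":[-1,0.6,0],"delta_rot":[0,0,0],"fingers":1},{"translation":[-1,0.6,0],"delta_rot":[0,0,0],"fingers":1},{"translation":[-1,0.6,0],"delta_rot":[0,0,0],"fingers":1}]'; python3 -m jog '[{"translation":[-0.9,0.5,1],"delta_rot":[0,0,0],"fingers":1},{"translation":[-0.8,0.5,1],"delta_rot":[0,0,0],"fingers":1},{"translation":[0,0,1],"delta_rot":[0,0,0],"fingers":1},{"translation":[0,0,1],"delta_rot":[0,0,0],"fingers":1},{"translation":[0,0,1],"delta_rot":[0,0,0],"fingers":1},{"translation":[0,0,0],"delta_rot":[0,0,0],"fingers":1},{"translation":[0,0,0],"delta_rot":[0,0,0],"fingers":1}]'
```

```text
clock: 2.37
ee_pos: [312.0, 446.2, 231.3]
ee_rot: [[-0.002, 1.0, -0.0], [1.0, 0.002, -0.0], [-0.0, -0.0, -1.0]]
ft_force: [0.1, -0.4, 0.1]
gripper_width: 0.003
gripper_force: 0.0
clock: 3.2
ee_pos: [432.0, 246.2, 231.4]
ee_rot: [[-0.002, 1.0, 0.0], [1.0, 0.002, 0.0], [0.0, 0.0, -1.0]]
ft_force: [0.1, 0.3, 0.2]
gripper_width: 0.0
gripper_force: 0.0
clock: 3.78
ee_pos: [450.8, 213.0, 130.4]
ee_rot: [[-0.001, 1.0, -0.003], [1.0, 0.001, -0.001], [-0.001, -0.003, -1.0]]
ft_force: [-0.5, 0.4, 1.2]
gripper_width: -0.001
gripper_force: 0.0
```

```bash
python3 -m jog '[{"translation":[0,0,1],"delta_rot":[0,0,0],"fingers":1},{"translation":[0,0,1],"delta_rot":[0,0,0],"fingers":1},{"translation":[0,0,0.5],"delta_rot":[0,0,0],"fingers":1},{"translation":[0,0,0.5],"delta_rot":[0,0,0],"fingers":1},{"translation":[0,0,0.5],"delta_rot":[0,0,0],"fingers":1},{"translation":[0,0,0.3],"delta_rot":[0,0,0],"fingers":1},{"translation":[0,0,0.3],"delta_rot":[0,0,0],"fingers":1},{"translation":[0,0,0],"delta_rot":[0,0,0],"fingers":1},{"translation":[0,0,0],"delta_rot":[0,0,0],"fingers":1}]'; python3 -m jog '[{"translation":[0,0,0.1],"delta_rot":[0,0,0],"fingers":1},{"translation":[0,0,0.05],"delta_rot":[0,0,0],"fingers":1},{"translation":[0,0,0],"delta_rot":[0,0,0],"fingers":1},{"translation":[0,0,0],"delta_rot":[0,0,0],"fingers":1}]'
```

```text
clock: 4.53
ee_pos: [451.7, 213.3, 49.2]
ee_rot: [[-0.0, 1.0, -0.0], [1.0, 0.0, -0.0], [-0.0, -0.0, -1.0]]
ft_force: [-0.3, 0.3, 0.5]
gripper_width: -0.0
gripper_force: 0.0
clock: 4.87
ee_pos: [451.8, 213.3, 46.5]
ee_rot: [[-0.0, 1.0, 0.0], [1.0, 0.0, 0.0], [0.0, 0.0, -1.0]]
ft_force: [0.1, -0.7, 0.6]
gripper_width: -0.0
gripper_force: 0.0
```

```bash
python3 -m jog '[{"translation":[0,0,0.1],"delta_rot":[0,0,0],"fingers":1},{"translation":[0,0,0.1],"delta_rot":[0,0,0],"fingers":1},{"translation":[0,0,0],"delta_rot":[0,0,0],"fingers":1},{"translation":[0,0,0],"delta_rot":[0,0,0],"fingers":1}]'; python3 -m jog '[{"translation":[0,0,0.07],"delta_rot":[0,0,0],"fingers":1},{"translation":[0,0,0],"delta_rot":[0,0,0],"fingers":1},{"translation":[0,0,0],"delta_rot":[0,0,0],"fingers":1}]'
```

```text
clock: 5.2
ee_pos: [451.5, 213.2, 42.1]
ee_rot: [[-0.0, 1.0, -0.0], [1.0, 0.0, -0.0], [-0.0, -0.0, -1.0]]
ft_force: [-0.2, 0.3, -0.4]
gripper_width: 0.0
gripper_force: 0.0
clock: 5.45
ee_pos: [451.6, 213.3, 40.8]
ee_rot: [[-0.0, 1.0, -0.0], [1.0, 0.0, -0.0], [-0.0, -0.0, -1.0]]
ft_force: [0.6, -0.0, -0.5]
gripper_width: 0.003
gripper_force: 0.0
```

```bash
python3 -m jog '[{"translation":[0,0,0.05],"delta_rot":[0,0,0],"fingers":1},{"translation":[0,0,0],"delta_rot":[0,0,0],"fingers":1},{"translation":[0,0,0],"delta_rot":[0,0,0],"fingers":1}]'; python3 -m jog '[{"translation":[0,0,0.05],"delta_rot":[0,0,0],"fingers":1},{"translation":[0,0,0],"delta_rot":[0,0,0],"fingers":1},{"translation":[0,0,0],"delta_rot":[0,0,0],"fingers":1}]'
python3 - <<'E'
from station import ctrl
import cv2
f=ctrl.grab_frame("side"); cv2.imwrite("pics/s1.png",cv2.resize(f["pixels"][150:240,240:360,::-1],None,fx=6,fy=6,interpolation=cv2.INTER_CUBIC))
E
```

```text
clock: 5.7
ee_pos: [451.7, 213.3, 40.6]
ee_rot: [[-0.0, 1.0, -0.0], [1.0, 0.0, -0.0], [-0.0, -0.0, -1.0]]
ft_force: [-2.4, -1.3, 5.2]
gripper_width: -0.002
gripper_force: 2.7
clock: 5.95
ee_pos: [451.8, 213.3, 40.4]
ee_rot: [[-0.001, 1.0, -0.001], [1.0, 0.001, -0.0], [-0.0, -0.001, -1.0]]
ft_force: [-4.7, -1.3, 10.0]
gripper_width: 0.005
gripper_force: 5.5
```

View pics/s1.png

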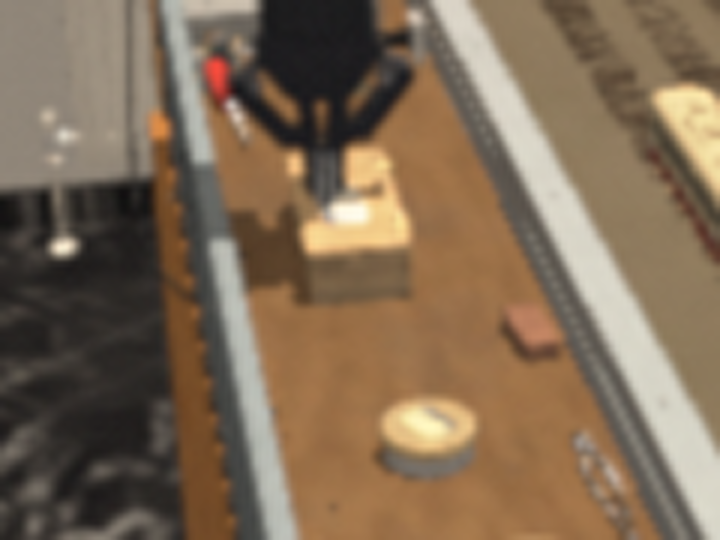

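The side view shows the lid lying flat and shut under the fingers, and contact came at z≈41 as it should. On to the first tin.

```bash
python3 -m jog '[{"translation":[0,0,-1],"delta_rot":[0,0,0],"fingers":1},{"translation":[0,0,-1],"delta_rot":[0,0,0],"fingers":1},{"translation":[0,0,-1],"delta_rot":[0,0,0],"fingers":0},{"translation":[-1,0.1,-1],"delta_rot":[0,0,0],"fingers":-1},{"translation":[-1,0.1,0],"delta_rot":[0,0,0],"fingers":-1},{"translation":[-1,0.1,0],"delta_rot":[0,0,0],"fingers":-1},{"translation":[-1,0.1,0],"delta_rot":[0,0,0],"fingers":-1},{"translation":[-1,0.1,0],"delta_rot":[0,0,0],"fingers":-1},{"translation":[-1,0.1,0],"delta_rot":[0,0,0],"fingers":-1},{"translation":[-1,0.1,0],"delta_rot":[0,0,0],"fingers":-1}]'; python3 -m jog '[{"translation":[-1,0.1,0],"delta_rot":[0,0,0],"fingers":-1},{"translation":[-1,0.1,0],"delta_rot":[0,0,0],"fingers":-1},{"translation":[-1,0.1,0],"delta_rot":[0,0,0],"fingers":-1},{"translation":[-1,0.1,0],"delta_rot":[0,0,0],"fingers":-1},{"translation":[-1,0.1,0],"delta_rot":[0,0,0],"fingers":-1},{"translation":[-1,0,0],"delta_rot":[0,0,0],"fingers":-1},{"translation":[-0.15,0,1],"delta_rot":[0,0,0],"fingers":-1},{"translation":[0,0,1],"delta_rot":[0,0,0],"fingers":-1},{"translation":[0,0,0],"delta_rot":[0,0,0],"fingers":-1},{"translation":[0,0,0],"delta_rot":[0,0,0],"fingers":-1}]'
```

```text
clock: 6.83
ee_pos: [465.6, 72.3, 118.7]
ee_rot: [[-0.0, 1.0, 0.0], [1.0, 0.0, -0.0], [-0.0, 0.0, -1.0]]
ft_force: [1.1, -0.5, -0.3]
gripper_width: 1.0
gripper_force: 0.0
clock: 7.67
ee_pos: [474.6, -49.4, 77.8]
ee_rot: [[0.0, 1.0, -0.003], [1.0, -0.0, 0.001], [0.001, -0.003, -1.0]]
ft_force: [-0.3, -1.3, -0.7]
gripper_width: 1.002
gripper_force: 0.0
```

```bash
python3 -m jog '[{"translation":[0,0,1],"delta_rot":[0,0,0],"fingers":-1},{"translation":[0,0,1],"delta_rot":[0,0,0],"fingers":-1},{"translation":[0,0,1],"delta_rot":[0,0,0],"fingers":-1},{"translation":[0,0,0.5],"delta_rot":[0,0,0],"fingers":-1},{"translation":[0,0,0.3],"delta_rot":[0,0,0],"fingers":-1},{"translation":[0,0,0],"delta_rot":[0,0,0],"fingers":0},{"translation":[0,0,0],"delta_rot":[0,0,0],"fingers":1},{"translation":[0,0,0],"delta_rot":[0,0,0],"fingers":1},{"translation":[0,0,0],"delta_rot":[0,0,0],"fingers":1},{"translation":[0,0,0],"delta_rot":[0,0,0],"fingers":1}]' 40
```

```text
clock: 8.5
ee_pos: [476.7, -50.0, 4.6]
ee_rot: [[-0.0, 1.0, 0.002], [1.0, 0.0, -0.001], [-0.001, 0.002, -1.0]]
ft_force: [-2.7, 1.3, 6.1]
gripper_width: 0.595
gripper_force: 40.8
```

```bash
python3 -m jog '[{"translation":[0,0,-0.5],"delta_rot":[0,0,0],"fingers":1},{"translation":[0,0,-1],"delta_rot":[0,0,0],"fingers":1},{"translation":[0,0,-1],"delta_rot":[0,0,0],"fingers":1},{"translation":[0,0,-1],"delta_rot":[0,0,0],"fingers":1},{"translation":[0,0,0],"delta_rot":[0,0,0],"fingers":1},{"translation":[0,0,0],"delta_rot":[0,0,0],"fingers":1},{"translation":[0,0,0],"delta_rot":[0,0,0],"fingers":1},{"translation":[0,0,0],"delta_rot":[0,0,0],"fingers":1}]'
python3 - <<'E'
from station import ctrl
import cv2
f=ctrl.grab_frame("side"); cv2.imwrite("pics/s2.png",cv2.resize(f["pixels"][150:260,250:370,::-1],None,fx=5,fy=5,interpolation=cv2.INTER_CUBIC))
E
python3 -m jog '[{"translation":[0,0,0],"delta_rot":[0,0,0],"fingers":1}]'; python3 -m jog '[{"translation":[0,0,0],"delta_rot":[0,0,0],"fingers":1}]'
```

```text
clock: 9.17
ee_pos: [474.5, -49.4, 71.5]
ee_rot: [[-0.0, 1.0, -0.003], [1.0, 0.0, 0.001], [0.001, -0.003, -1.0]]
ft_force: [0.0, -0.2, -1.1]
gripper_width: 0.596
gripper_force: 41.9
clock: 9.3
ee_pos: [474.7, -49.4, 71.6]
ee_rot: [[-0.0, 1.0, -0.003], [1.0, 0.0, 0.001], [0.001, -0.003, -1.0]]
ft_force: [-0.4, -0.2, -0.8]
gripper_width: 0.594
gripper_force: 41.9
clock: 9.38
ee_pos: [475.0, -49.5, 71.9]
ee_rot: [[-0.0, 1.0, -0.002], [1.0, 0.0, 0.001], [0.001, -0.002, -1.0]]
ft_force: [-0.3, 0.1, -0.6]
gripper_width: 0.595
gripper_force: 41.9
```

View pics/s2.png

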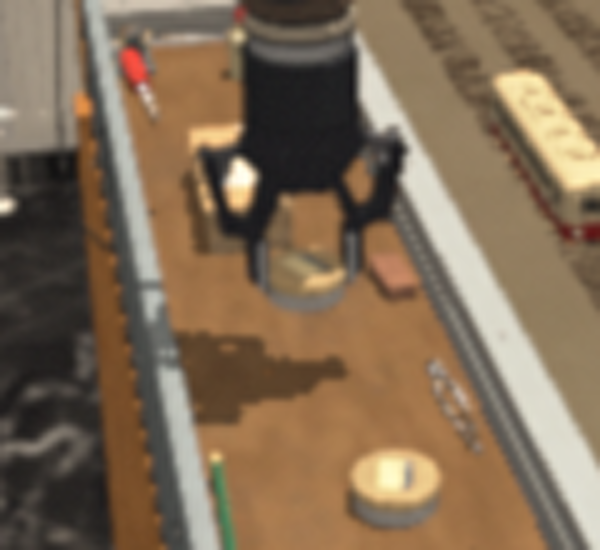

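The side view shows the tin held level. The load of 0.8 N marks it as light. I'll take it to the lid's +y half, at about (463,244).

```bash
python3 -m jog '[{"translation":[0.5,0,-1],"delta_rot":[0,0,0],"fingers":1},{"translation":[1,-0.1,-0.5],"delta_rot":[0,0,0],"fingers":1},{"translation":[1,-0.1,0],"delta_rot":[0,0,0],"fingers":1},{"translation":[1,-0.1,0],"delta_rot":[0,0,0],"fingers":1},{"translation":[1,-0.1,0],"delta_rot":[0,0,0],"fingers":1},{"translation":[1,-0.1,0],"delta_rot":[0,0,0],"fingers":1},{"translation":[1,-0.1,0],"delta_rot":[0,0,0],"fingers":1},{"translation":[1,0,0],"delta_rot":[0,0,0],"fingers":1},{"translation":[1,0,0],"delta_rot":[0,0,0],"fingers":1},{"translation":[1,0,0],"delta_rot":[0,0,0],"fingers":1}]'; python3 -m jog '[{"translation":[1,0,0],"delta_rot":[0,0,0],"fingers":1},{"translation":[1,0,0],"delta_rot":[0,0,0],"fingers":1},{"translation":[1,0,0],"delta_rot":[0,0,0],"fingers":1},{"translation":[1,0,0],"delta_rot":[0,0,0],"fingers":1},{"translation":[1,0,0],"delta_rot":[0,0,0],"fingers":1},{"translation":[0.2,0,0.5],"delta_rot":[0,0,0],"fingers":1},{"translation":[0,0,0.5],"delta_rot":[0,0,0],"fingers":1},{"translation":[0,0,0.5],"delta_rot":[0,0,0],"fingers":1},{"translation":[0,0,0],"delta_rot":[0,0,0],"fingers":1},{"translation":[0,0,0],"delta_rot":[0,0,0],"fingers":1}]'
```

```text
clock: 10.22
ee_pos: [463.3, 141.3, 102.5]
ee_rot: [[-0.0, 1.0, -0.001], [1.0, 0.0, -0.0], [-0.0, -0.001, -1.0]]
ft_force: [0.2, -0.7, -1.3]
gripper_width: 0.594
gripper_force: 42.1
clock: 11.05
ee_pos: [462.5, 243.0, 71.2]
ee_rot: [[0.001, 1.0, -0.004], [1.0, -0.001, -0.001], [-0.001, -0.004, -1.0]]
ft_force: [0.9, 0.8, -1.2]
gripper_width: 0.592
gripper_force: 42.1
```

```bash
python3 -m jog '[{"translation":[0,0,0.4],"delta_rot":[0,0,0],"fingers":1},{"translation":[0,0,0.4],"delta_rot":[0,0,0],"fingers":1},{"translation":[0,0,0.2],"delta_rot":[0,0,0],"fingers":1},{"translation":[0,0,0.1],"delta_rot":[0,0,0],"fingers":1},{"translation":[0,0,0],"delta_rot":[0,0,0],"fingers":1},{"translation":[0,0,0],"delta_rot":[0,0,0],"fingers":1}]';  python3 -m jog '[{"translation":[0,0,0.1],"delta_rot":[0,0,0],"fingers":1},{"translation":[0,0,0],"delta_rot":[0,0,0],"fingers":1},{"translation":[0,0,0],"delta_rot":[0,0,0],"fingers":1}]'
```

```text
clock: 11.55
ee_pos: [463.7, 244.3, 50.9]
ee_rot: [[-0.0, 1.0, -0.0], [1.0, 0.0, -0.0], [-0.0, -0.0, -1.0]]
ft_force: [0.0, 0.6, -1.5]
gripper_width: 0.598
gripper_force: 42.1
clock: 11.8
ee_pos: [463.7, 244.4, 49.1]
ee_rot: [[-0.0, 1.0, 0.0], [1.0, 0.0, 0.0], [0.0, 0.0, -1.0]]
ft_force: [-0.5, 0.4, -1.0]
gripper_width: 0.592
gripper_force: 42.1
```

```bash
python3 -m jog '[{"translation":[0,0,0.1],"delta_rot":[0,0,0],"fingers":1},{"translation":[0,0,0],"delta_rot":[0,0,0],"fingers":1},{"translation":[0,0,0],"delta_rot":[0,0,0],"fingers":1}]';  python3 -m jog '[{"translation":[0,0,0.05],"delta_rot":[0,0,0],"fingers":1},{"translation":[0,0,0],"delta_rot":[0,0,0],"fingers":1},{"translation":[0,0,0],"delta_rot":[0,0,0],"fingers":1}]'
```

```text
clock: 12.05
ee_pos: [463.5, 244.3, 46.8]
ee_rot: [[-0.0, 1.0, -0.0], [1.0, 0.0, -0.0], [-0.0, -0.0, -1.0]]
ft_force: [0.1, -0.4, -0.9]
gripper_width: 0.595
gripper_force: 42.1
clock: 12.3
ee_pos: [463.6, 244.3, 45.9]
ee_rot: [[-0.0, 1.0, -0.0], [1.0, 0.0, -0.0], [-0.0, -0.0, -1.0]]
ft_force: [-0.6, -0.6, -2.4]
gripper_width: 0.596
gripper_force: 42.1
```

```bash
python3 -m jog '[{"translation":[0,0,0.03],"delta_rot":[0,0,0],"fingers":1},{"translation":[0,0,0],"delta_rot":[0,0,0],"fingers":1},{"translation":[0,0,0],"delta_rot":[0,0,0],"fingers":-0.4},{"translation":[0,0,0],"delta_rot":[0,0,0],"fingers":-0.6},{"translation":[0,0,0],"delta_rot":[0,0,0],"fingers":-1},{"translation":[0,0,0],"delta_rot":[0,0,0],"fingers":-1},{"translation":[0,0,-0.5],"delta_rot":[0,0,0],"fingers":-1},{"translation":[0,0,-1],"delta_rot":[0,0,0],"fingers":-1},{"translation":[0,0,-1],"delta_rot":[0,0,0],"fingers":-1},{"translation":[0,0,-1],"delta_rot":[0,0,0],"fingers":-1}]'
python3 -m jog '[{"translation":[-1,0.1,0],"delta_rot":[0,0,0],"fingers":-1},{"translation":[-1,0.1,0],"delta_rot":[0,0,0],"fingers":-1},{"translation":[-1,0.1,0],"delta_rot":[0,0,0],"fingers":-1},{"translation":[-1,0.1,0],"delta_rot":[0,0,0],"fingers":-1},{"translation":[-1,0.1,0],"delta_rot":[0,0,0],"fingers":-1},{"translation":[-1,0.1,0],"delta_rot":[0,0,0],"fingers":-1},{"translation":[-1,0.1,0],"delta_rot":[0,0,0],"fingers":-1},{"translation":[-1,0.1,0],"delta_rot":[0,0,0],"fingers":-1},{"translation":[-1,0.1,0],"delta_rot":[0,0,0],"fingers":-1},{"translation":[-1,0.1,0],"delta_rot":[0,0,0],"fingers":-1}]'
python3 - <<'E'
from station import ctrl
from geo import *
for n in ("top",):
    f=ctrl.grab_frame(n); cv2.imwrite("pics/t3.png",cv2.resize(f["pixels"][170:245,225:355,::-1],None,fx=6,fy=6,interpolation=cv2.INTER_CUBIC))
E
```

```text
clock: 13.13
ee_pos: [463.6, 244.3, 116.7]
ee_rot: [[-0.0, 1.0, -0.0], [1.0, 0.0, -0.0], [-0.0, -0.0, -1.0]]
ft_force: [-0.5, 0.5, 0.3]
gripper_width: 1.004
gripper_force: 0.0
clock: 13.97
ee_pos: [483.9, 43.3, 116.3]
ee_rot: [[-0.0, 1.0, 0.001], [1.0, 0.0, -0.0], [-0.0, 0.001, -1.0]]
ft_force: [-0.7, 0.0, -0.2]
gripper_width: 1.0
gripper_force: 0.0
```

View pics/t3.png

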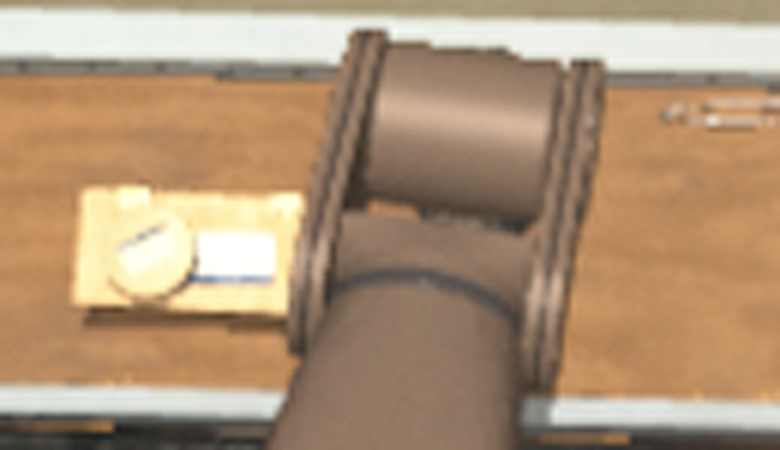

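The lid is flat and the tin stands on it, centred at crop (152,252), about 31 mm from the box's middle. Next tin.

```bash
python3 -m jog '[{"translation":[-1,0.1,0],"delta_rot":[0,0,0],"fingers":-1},{"translation":[-1,0.1,0],"delta_rot":[0,0,0],"fingers":-1},{"translation":[-1,0.1,0],"delta_rot":[0,0,0],"fingers":-1},{"translation":[-1,0.1,0],"delta_rot":[0,0,0],"fingers":-1},{"translation":[-1,0.1,0],"delta_rot":[0,0,0],"fingers":-1},{"translation":[-1,0.1,0],"delta_rot":[0,0,0],"fingers":-1},{"translation":[-1,0.1,0],"delta_rot":[0,0,0],"fingers":-1},{"translation":[-1,0.1,0],"delta_rot":[0,0,0],"fingers":-1},{"translation":[-1,0.1,0],"delta_rot":[0,0,0],"fingers":-1},{"translation":[-1,0,0],"delta_rot":[0,0,0],"fingers":-1}]'; python3 -m jog '[{"translation":[-1,0,0],"delta_rot":[0,0,0],"fingers":-1},{"translation":[-1,0,0],"delta_rot":[0,0,0],"fingers":-1},{"translation":[-0.4,0,0.5],"delta_rot":[0,0,0],"fingers":-1},{"translation":[0,0,1],"delta_rot":[0,0,0],"fingers":-1},{"translation":[0,0,1],"delta_rot":[0,0,0],"fingers":-1},{"translation":[0,0,1],"delta_rot":[0,0,0],"fingers":-1},{"translation":[0,0,0],"delta_rot":[0,0,0],"fingers":-1},{"translation":[0,0,0],"delta_rot":[0,0,0],"fingers":-1}]'
```

```text
clock: 14.85
ee_pos: [502.2, -156.6, 116.2]
ee_rot: [[-0.0, 1.0, 0.001], [1.0, 0.0, -0.0], [-0.0, 0.001, -1.0]]
ft_force: [-0.0, -0.0, 0.2]
gripper_width: 0.999
gripper_force: 0.0
clock: 15.52
ee_pos: [500.7, -202.5, 44.1]
ee_rot: [[-0.0, 1.0, -0.003], [1.0, 0.0, 0.002], [0.002, -0.003, -1.0]]
ft_force: [0.8, 0.2, 0.4]
gripper_width: 0.996
gripper_force: 0.0
```

```bash
python3 -m jog '[{"translation":[0,0,1],"delta_rot":[0,0,0],"fingers":-1},{"translation":[0,0,0.6],"delta_rot":[0,0,0],"fingers":-1},{"translation":[0,0,0.35],"delta_rot":[0,0,0],"fingers":-1},{"translation":[0,0,0],"delta_rot":[0,0,0],"fingers":-1},{"translation":[0,0,0],"delta_rot":[0,0,0],"fingers":0},{"translation":[0,0,0],"delta_rot":[0,0,0],"fingers":1},{"translation":[0,0,0],"delta_rot":[0,0,0],"fingers":1},{"translation":[0,0,0],"delta_rot":[0,0,0],"fingers":1},{"translation":[0,0,0],"delta_rot":[0,0,0],"fingers":1}]' 40; python3 -m jog '[{"translation":[0,0,-0.5],"delta_rot":[0,0,0],"fingers":1},{"translation":[0,0,-1],"delta_rot":[0,0,0],"fingers":1},{"translation":[0,0,-1],"delta_rot":[0,0,0],"fingers":1},{"translation":[0,0,-1],"delta_rot":[0,0,0],"fingers":1},{"translation":[0,0,0],"delta_rot":[0,0,0],"fingers":1},{"translation":[0,0,0],"delta_rot":[0,0,0],"fingers":1},{"translation":[0,0,0],"delta_rot":[0,0,0],"fingers":1},{"translation":[0,0,0],"delta_rot":[0,0,0],"fingers":1}]'
python3 -m jog '[{"translation":[0,0,0],"delta_rot":[0,0,0],"fingers":1}]'
```

```text
clock: 16.27
ee_pos: [502.1, -203.8, 7.4]
ee_rot: [[-0.0, 1.0, 0.0], [1.0, 0.0, 0.0], [0.0, 0.0, -1.0]]
ft_force: [-1.8, 0.9, 6.4]
gripper_width: 0.597
gripper_force: 40.4
clock: 16.93
ee_pos: [500.2, -202.7, 74.1]
ee_rot: [[-0.0, 1.0, -0.004], [1.0, 0.0, 0.002], [0.002, -0.004, -1.0]]
ft_force: [-0.2, 0.2, -5.0]
gripper_width: 0.589
gripper_force: 43.0
clock: 17.02
ee_pos: [500.4, -202.9, 74.4]
ee_rot: [[-0.0, 1.0, -0.003], [1.0, 0.0, 0.002], [0.002, -0.003, -1.0]]
ft_force: [0.0, 0.5, -4.9]
gripper_width: 0.592
gripper_force: 43.0
```

5 N means this one is heavy. I'll set it back down and fetch the third.

```bash
python3 -m jog '[{"translation":[0,0,1],"delta_rot":[0,0,0],"fingers":1},{"translation":[0,0,1],"delta_rot":[0,0,0],"fingers":1},{"translation":[0,0,0.8],"delta_rot":[0,0,0],"fingers":1},{"translation":[0,0,0.4],"delta_rot":[0,0,0],"fingers":1},{"translation":[0,0,0.15],"delta_rot":[0,0,0],"fingers":1},{"translation":[0,0,0],"delta_rot":[0,0,0],"fingers":1},{"translation":[0,0,0],"delta_rot":[0,0,0],"fingers":1}]'
```

```text
clock: 17.6
ee_pos: [502.2, -204.0, 9.6]
ee_rot: [[-0.0, 1.0, 0.001], [1.0, 0.0, -0.001], [-0.001, 0.001, -1.0]]
ft_force: [-0.8, 0.0, -4.7]
gripper_width: 0.593
gripper_force: 42.9
```

```bash
python3 -m jog '[{"translation":[0,0,0.13],"delta_rot":[0,0,0],"fingers":1},{"translation":[0,0,0],"delta_rot":[0,0,0],"fingers":1},{"translation":[0,0,0],"delta_rot":[0,0,0],"fingers":-0.4},{"translation":[0,0,0],"delta_rot":[0,0,0],"fingers":-0.7},{"translation":[0,0,0],"delta_rot":[0,0,0],"fingers":-1},{"translation":[0,0,0],"delta_rot":[0,0,0],"fingers":-1},{"translation":[0,0,-1],"delta_rot":[0,0,0],"fingers":-1},{"translation":[0,0,-1],"delta_rot":[0,0,0],"fingers":-1},{"translation":[0,0,-1],"delta_rot":[0,0,0],"fingers":-1},{"translation":[0,0,-1],"delta_rot":[0,0,0],"fingers":-1}]'; python3 -m jog '[{"translation":[-1,-0.4,-0.5],"delta_rot":[0,0,0],"fingers":-1},{"translation":[-1,-0.4,0],"delta_rot":[0,0,0],"fingers":-1},{"translation":[-1,-0.4,0],"delta_rot":[0,0,0],"fingers":-1},{"translation":[-1,-0.4,0],"delta_rot":[0,0,0],"fingers":-1},{"translation":[-1,-0.4,0],"delta_rot":[0,0,0],"fingers":-1},{"translation":[-1,-0.3,0],"delta_rot":[0,0,0],"fingers":-1},{"translation":[-1,0,0],"delta_rot":[0,0,0],"fingers":-1},{"translation":[-0.25,0,1],"delta_rot":[0,0,0],"fingers":-1},{"translation":[0,0,1],"delta_rot":[0,0,0],"fingers":-1},{"translation":[0,0,0.5],"delta_rot":[0,0,0],"fingers":-1}]';python3 -m jog '[{"translation":[0,0,0],"delta_rot":[0,0,0],"fingers":-1},{"translation":[0,0,0],"delta_rot":[0,0,0],"fingers":-1}]'
```

```text
clock: 18.43
ee_pos: [501.9, -203.8, 88.0]
ee_rot: [[-0.0, 1.0, 0.001], [1.0, 0.0, -0.0], [-0.0, 0.001, -1.0]]
ft_force: [1.0, 0.2, 0.0]
gripper_width: 1.003
gripper_force: 0.0
clock: 19.27
ee_pos: [455.0, -348.7, 45.1]
ee_rot: [[0.001, 1.0, -0.001], [1.0, -0.001, 0.001], [0.001, -0.001, -1.0]]
ft_force: [-0.8, 0.2, -0.2]
gripper_width: 1.0
gripper_force: 0.0
clock: 19.43
ee_pos: [455.6, -348.2, 46.4]
ee_rot: [[-0.0, 1.0, -0.001], [1.0, 0.0, 0.001], [0.001, -0.001, -1.0]]
ft_force: [-0.1, -0.7, 0.5]
gripper_width: 0.997
gripper_force: 0.0
```

```bash
python3 -m jog '[{"translation":[0,0,1],"delta_rot":[0,0,0],"fingers":-1},{"translation":[0,0,0.6],"delta_rot":[0,0,0],"fingers":-1},{"translation":[0,0,0.5],"delta_rot":[0,0,0],"fingers":-1},{"translation":[0,0,0],"delta_rot":[0,0,0],"fingers":-1},{"translation":[0,0,0],"delta_rot":[0,0,0],"fingers":0},{"translation":[0,0,0],"delta_rot":[0,0,0],"fingers":1},{"translation":[0,0,0],"delta_rot":[0,0,0],"fingers":1},{"translation":[0,0,0],"delta_rot":[0,0,0],"fingers":1},{"translation":[0,0,0],"delta_rot":[0,0,0],"fingers":1}]' 40; python3 -m jog '[{"translation":[0,0,-0.5],"delta_rot":[0,0,0],"fingers":1},{"translation":[0,0,-1],"delta_rot":[0,0,0],"fingers":1},{"translation":[0,0,-1],"delta_rot":[0,0,0],"fingers":1},{"translation":[0,0,-1],"delta_rot":[0,0,0],"fingers":1},{"translation":[0,0,-1],"delta_rot":[0,0,0],"fingers":1},{"translation":[0,0,0],"delta_rot":[0,0,0],"fingers":1},{"translation":[0,0,0],"delta_rot":[0,0,0],"fingers":1},{"translation":[0,0,0],"delta_rot":[0,0,0],"fingers":1}]'
python3 -m jog '[{"translation":[0,0,0],"delta_rot":[0,0,0],"fingers":1}]'
```

```text
clock: 20.18
ee_pos: [456.5, -349.4, 6.2]
ee_rot: [[-0.0, 1.0, 0.002], [1.0, 0.0, -0.001], [-0.001, 0.002, -1.0]]
ft_force: [-0.8, 1.7, 6.5]
gripper_width: 0.595
gripper_force: 41.2
clock: 20.85
ee_pos: [455.0, -348.0, 93.5]
ee_rot: [[-0.0, 1.0, -0.001], [1.0, 0.0, 0.001], [0.001, -0.001, -1.0]]
ft_force: [0.1, 0.7, -1.6]
gripper_width: 0.59
gripper_force: 42.0
clock: 20.93
ee_pos: [454.7, -347.7, 92.7]
ee_rot: [[-0.0, 1.0, -0.002], [1.0, 0.0, 0.003], [0.003, -0.002, -1.0]]
ft_force: [-0.1, 0.3, -1.5]
gripper_width: 0.592
gripper_force: 42.0
```

Light (1.5 N). Now to the lid's other half, at about (463,180).

```bash
python3 -m jog '[{"translation":[0.4,0.1,-0.5],"delta_rot":[0,0,0],"fingers":1},{"translation":[1,0.1,-0.5],"delta_rot":[0,0,0],"fingers":1},{"translation":[1,0.1,0],"delta_rot":[0,0,0],"fingers":1},{"translation":[1,0.1,0],"delta_rot":[0,0,0],"fingers":1},{"translation":[1,0,0],"delta_rot":[0,0,0],"fingers":1},{"translation":[1,0,0],"delta_rot":[0,0,0],"fingers":1},{"translation":[1,0,0],"delta_rot":[0,0,0],"fingers":1},{"translation":[1,0,0],"delta_rot":[0,0,0],"fingers":1},{"translation":[1,0,0],"delta_rot":[0,0,0],"fingers":1},{"translation":[1,0,0],"delta_rot":[0,0,0],"fingers":1}]'; python3 -m jog '[{"translation":[1,0,0],"delta_rot":[0,0,0],"fingers":1},{"translation":[1,0,0],"delta_rot":[0,0,0],"fingers":1},{"translation":[1,0,0],"delta_rot":[0,0,0],"fingers":1},{"translation":[1,0,0],"delta_rot":[0,0,0],"fingers":1},{"translation":[1,0,0],"delta_rot":[0,0,0],"fingers":1},{"translation":[1,0,0],"delta_rot":[0,0,0],"fingers":1},{"translation":[1,0,0],"delta_rot":[0,0,0],"fingers":1},{"translation":[1,0,0],"delta_rot":[0,0,0],"fingers":1},{"translation":[1,0,0],"delta_rot":[0,0,0],"fingers":1},{"translation":[1,0,0],"delta_rot":[0,0,0],"fingers":1}]'; python3 -m jog '[{"translation":[1,0,0],"delta_rot":[0,0,0],"fingers":1},{"translation":[1,0,0],"delta_rot":[0,0,0],"fingers":1},{"translation":[1,0,0],"delta_rot":[0,0,0],"fingers":1},{"translation":[1,0,0],"delta_rot":[0,0,0],"fingers":1},{"translation":[1,0,0],"delta_rot":[0,0,0],"fingers":1},{"translation":[1,0,0],"delta_rot":[0,0,0],"fingers":1},{"translation":[1,0,0],"delta_rot":[0,0,0],"fingers":1},{"translation":[0,0,0],"delta_rot":[0,0,0],"fingers":1},{"translation":[0,0,0],"delta_rot":[0,0,0],"fingers":1}]'
```

```text
clock: 21.77
ee_pos: [463.2, -159.0, 114.4]
ee_rot: [[-0.0, 1.0, -0.001], [1.0, 0.0, 0.001], [0.001, -0.001, -1.0]]
ft_force: [-0.3, 0.5, -0.9]
gripper_width: 0.595
gripper_force: 42.0
clock: 22.6
ee_pos: [462.9, 40.8, 114.5]
ee_rot: [[-0.0, 1.0, -0.001], [1.0, 0.0, 0.0], [0.0, -0.001, -1.0]]
ft_force: [0.2, 0.4, -1.1]
gripper_width: 0.595
gripper_force: 42.0
clock: 23.35
ee_pos: [462.9, 180.1, 114.4]
ee_rot: [[-0.003, 1.0, -0.001], [1.0, 0.003, -0.0], [-0.0, -0.001, -1.0]]
ft_force: [0.1, -0.9, -0.9]
gripper_width: 0.594
gripper_force: 42.0
```

```bash
python3 -m jog '[{"translation":[0,0,1],"delta_rot":[0,0,0],"fingers":1},{"translation":[0,0,1],"delta_rot":[0,0,0],"fingers":1},{"translation":[0,0,0.6],"delta_rot":[0,0,0],"fingers":1},{"translation":[0,0,0.4],"delta_rot":[0,0,0],"fingers":1},{"translation":[0,0,0.2],"delta_rot":[0,0,0],"fingers":1},{"translation":[0,0,0],"delta_rot":[0,0,0],"fingers":1},{"translation":[0,0,0],"delta_rot":[0,0,0],"fingers":1}]'; python3 -m jog '[{"translation":[0,0,0.05],"delta_rot":[0,0,0],"fingers":1},{"translation":[0,0,0.05],"delta_rot":[0,0,0],"fingers":1},{"translation":[0,0,0],"delta_rot":[0,0,0],"fingers":1},{"translation":[0,0,0],"delta_rot":[0,0,0],"fingers":1}]'
```

```text
clock: 23.93
ee_pos: [464.1, 179.0, 51.2]
ee_rot: [[0.0, 1.0, 0.001], [1.0, -0.0, 0.0], [0.0, 0.001, -1.0]]
ft_force: [0.7, -0.4, -1.5]
gripper_width: 0.597
gripper_force: 42.0
clock: 24.27
ee_pos: [463.9, 179.3, 49.1]
ee_rot: [[-0.0, 1.0, 0.001], [1.0, 0.0, 0.0], [0.0, 0.001, -1.0]]
ft_force: [-0.0, 0.4, -0.8]
gripper_width: 0.593
gripper_force: 42.0
```

```bash
python3 -m jog '[{"translation":[0,0,0.06],"delta_rot":[0,0,0],"fingers":1},{"translation":[0,0,0.03],"delta_rot":[0,0,0],"fingers":1},{"translation":[0,0,0],"delta_rot":[0,0,0],"fingers":1},{"translation":[0,0,0],"delta_rot":[0,0,0],"fingers":1}]'; python3 -m jog '[{"translation":[0,0,0],"delta_rot":[0,0,0],"fingers":-0.4},{"translation":[0,0,0],"delta_rot":[0,0,0],"fingers":-0.6},{"translation":[0,0,0],"delta_rot":[0,0,0],"fingers":-1},{"translation":[0,0,0],"delta_rot":[0,0,0],"fingers":-1},{"translation":[0,0,-0.5],"delta_rot":[0,0,0],"fingers":-1},{"translation":[0,0,-1],"delta_rot":[0,0,0],"fingers":-1},{"translation":[0,0,-1],"delta_rot":[0,0,0],"fingers":-1},{"translation":[0,0,-1],"delta_rot":[0,0,0],"fingers":-1}]'
python3 -m jog '[{"translation":[-1,0.1,0],"delta_rot":[0,0,0],"fingers":-1},{"translation":[-1,0.1,0],"delta_rot":[0,0,0],"fingers":-1},{"translation":[-1,0.1,0],"delta_rot":[0,0,0],"fingers":-1},{"translation":[-1,0.1,0],"delta_rot":[0,0,0],"fingers":-1},{"translation":[-1,0.1,0],"delta_rot":[0,0,0],"fingers":-1},{"translation":[-1,0.1,0],"delta_rot":[0,0,0],"fingers":-1},{"translation":[-1,0.1,0],"delta_rot":[0,0,0],"fingers":-1},{"translation":[-1,0.1,0],"delta_rot":[0,0,0],"fingers":-1},{"translation":[-1,0.1,0],"delta_rot":[0,0,0],"fingers":-1},{"translation":[-1,0.1,0],"delta_rot":[0,0,0],"fingers":-1}]'
python3 - <<'E'
from station import ctrl
from geo import *
f=ctrl.grab_frame("top"); cv2.imwrite("pics/t4.png",cv2.resize(f["pixels"][170:245,225:355,::-1],None,fx=6,fy=6,interpolation=cv2.INTER_CUBIC))
E
```

```text
clock: 24.6
ee_pos: [463.7, 179.3, 46.9]
ee_rot: [[-0.0, 1.0, 0.0], [1.0, 0.0, 0.0], [0.0, 0.0, -1.0]]
ft_force: [0.1, 0.5, -2.1]
gripper_width: 0.59
gripper_force: 42.0
clock: 25.27
ee_pos: [463.6, 179.3, 118.3]
ee_rot: [[-0.0, 1.0, -0.0], [1.0, 0.0, -0.0], [-0.0, -0.0, -1.0]]
ft_force: [0.7, 0.7, 0.2]
gripper_width: 1.003
gripper_force: 0.0
clock: 26.1
ee_pos: [483.9, -21.8, 117.9]
ee_rot: [[-0.0, 1.0, 0.001], [1.0, 0.0, -0.0], [-0.0, 0.001, -1.0]]
ft_force: [0.0, 0.7, 0.3]
gripper_width: 1.0
gripper_force: 0.0
```

View pics/t4.png

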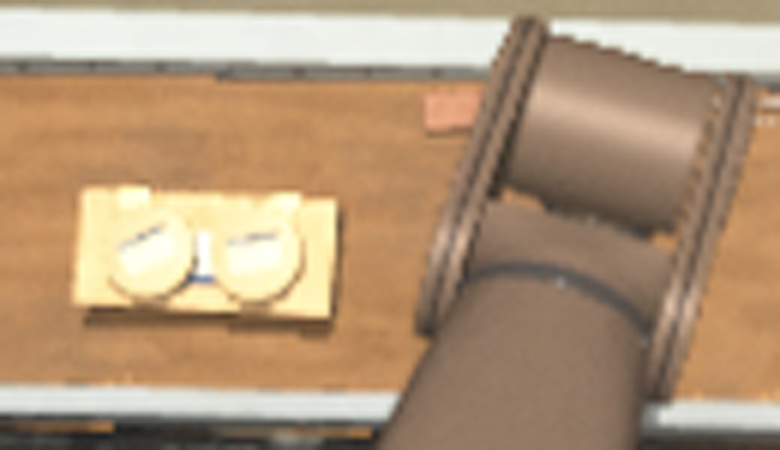

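Both light tins stand side by side on the shut lid, at crop (152,252) and (258,258). Now the heavy one, at about (502,-204).

```bash
python3 -m jog '[{"translation":[-1,0.1,0],"delta_rot":[0,0,0],"fingers":-1},{"translation":[-1,0.1,0],"delta_rot":[0,0,0],"fingers":-1},{"translation":[-1,0.1,0],"delta_rot":[0,0,0],"fingers":-1},{"translation":[-1,0.1,0],"delta_rot":[0,0,0],"fingers":-1},{"translation":[-1,0.1,0],"delta_rot":[0,0,0],"fingers":-1},{"translation":[-1,0.1,0],"delta_rot":[0,0,0],"fingers":-1},{"translation":[-1,0.1,0],"delta_rot":[0,0,0],"fingers":-1},{"translation":[-1,0.1,0],"delta_rot":[0,0,0],"fingers":-1},{"translation":[-1,0.1,0],"delta_rot":[0,0,0],"fingers":-1},{"translation":[-0.1,0,0],"delta_rot":[0,0,0],"fingers":-1}]'; python3 -m jog '[{"translation":[0,0,1],"delta_rot":[0,0,0],"fingers":-1},{"translation":[0,0,1],"delta_rot":[0,0,0],"fingers":-1},{"translation":[0,0,1],"delta_rot":[0,0,0],"fingers":-1},{"translation":[0,0,0.5],"delta_rot":[0,0,0],"fingers":-1},{"translation":[0,0,0],"delta_rot":[0,0,0],"fingers":-1},{"translation":[0,0,0],"delta_rot":[0,0,0],"fingers":-1}]'
```

```text
clock: 26.98
ee_pos: [502.5, -205.5, 118.2]
ee_rot: [[0.002, 1.0, 0.002], [1.0, -0.002, -0.002], [-0.002, 0.002, -1.0]]
ft_force: [-1.4, -0.7, -0.3]
gripper_width: 0.998
gripper_force: 0.0
clock: 27.48
ee_pos: [501.7, -202.1, 47.0]
ee_rot: [[-0.001, 1.0, -0.001], [1.0, 0.001, 0.001], [0.001, -0.001, -1.0]]
ft_force: [0.6, -0.2, 0.3]
gripper_width: 1.0
gripper_force: 0.0
```

```bash
python3 -m jog '[{"translation":[0,0,1],"delta_rot":[0,0,0],"fingers":-1},{"translation":[0,0,0.7],"delta_rot":[0,0,0],"fingers":-1},{"translation":[0,0,0.4],"delta_rot":[0,0,0],"fingers":-1},{"translation":[0,0,0],"delta_rot":[0,0,0],"fingers":-1},{"translation":[0,0,0],"delta_rot":[0,0,0],"fingers":0},{"translation":[0,0,0],"delta_rot":[0,0,0],"fingers":1},{"translation":[0,0,0],"delta_rot":[0,0,0],"fingers":1},{"translation":[0,0,0],"delta_rot":[0,0,0],"fingers":1},{"translation":[0,0,0],"delta_rot":[0,0,0],"fingers":1}]' 50
```

```text
clock: 28.23
ee_pos: [502.7, -203.2, 7.2]
ee_rot: [[-0.0, 1.0, 0.001], [1.0, 0.0, -0.001], [-0.001, 0.001, -1.0]]
ft_force: [-3.8, 1.3, 9.5]
gripper_width: 0.588
gripper_force: 50.0
```

```bash
python3 -m jog '[{"translation":[0,0,-0.5],"delta_rot":[0,0,0],"fingers":1},{"translation":[0,0,-1],"delta_rot":[0,0,0],"fingers":1},{"translation":[0,0,-1],"delta_rot":[0,0,0],"fingers":1},{"translation":[0,0,-1],"delta_rot":[0,0,0],"fingers":1},{"translation":[0,0,-1],"delta_rot":[0,0,0],"fingers":1},{"translation":[0,0,-1],"delta_rot":[0,0,0],"fingers":1},{"translation":[0,0,-1],"delta_rot":[0,0,0],"fingers":1},{"translation":[0,0,-1],"delta_rot":[0,0,0],"fingers":1},{"translation":[0,0,-1],"delta_rot":[0,0,0],"fingers":1},{"translation":[0,0,-1],"delta_rot":[0,0,0],"fingers":1}]'; python3 -m jog '[{"translation":[0,0,0],"delta_rot":[0,0,0],"fingers":1},{"translation":[0,0,0],"delta_rot":[0,0,0],"fingers":1},{"translation":[0,0,0],"delta_rot":[0,0,0],"fingers":1},{"translation":[0,0,0],"delta_rot":[0,0,0],"fingers":1},{"translation":[0,0,0],"delta_rot":[0,0,0],"fingers":1},{"translation":[0,0,0],"delta_rot":[0,0,0],"fingers":1},{"translation":[0,0,0],"delta_rot":[0,0,0],"fingers":1},{"translation":[0,0,0],"delta_rot":[0,0,0],"fingers":1}]'
python3 - <<'E'
from station import ctrl
from geo import *
f=ctrl.grab_frame("side"); cv2.imwrite("pics/s5.png",cv2.resize(f["pixels"][130:280,240:400,::-1],None,fx=4,fy=4,interpolation=cv2.INTER_CUBIC))
E
```

```text
clock: 29.07
ee_pos: [500.5, -201.8, 194.5]
ee_rot: [[-0.0, 1.0, -0.003], [1.0, 0.0, 0.002], [0.002, -0.003, -1.0]]
ft_force: [-0.0, -0.7, -4.4]
gripper_width: 0.59
gripper_force: 53.1
clock: 29.73
ee_pos: [501.6, -202.6, 194.4]
ee_rot: [[-0.0, 1.0, -0.001], [1.0, 0.0, 0.0], [0.0, -0.001, -1.0]]
ft_force: [-0.3, -0.2, -5.6]
gripper_width: 0.588
gripper_force: 53.3
```

View pics/s5.png

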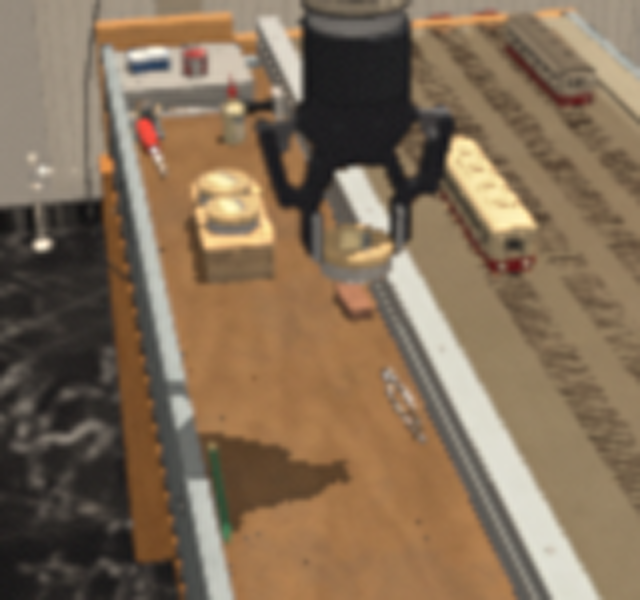

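The side view shows the heavy tin held level at crop (358,250), about 198 mm up, with both light tins standing on the shut box near (230,200).

```bash
python3 -c "
from station import ctrl
print(ctrl.hand_in())"
```

```text
the job is handed in; nothing more can be done
None
```

I shut the lid, stood the two light tins side by side on it and handed the job in with the heavy tin held level about 198 mm above the worktop, at about 30 s of the 72 s allowed; the hand-in call returned no verdict.

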